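# Pack the bushings and close the fittings kit tub

## Task

Use the tamping rod to push the brass bushings down the white tube in the blue tub until they bottom out firmly, then stand the rod back in its yellow holder. After that put the loose white lid on the tub and press it down at both ends until it snaps home, level and flush on the rim all round. Leave the jar, the flask and the valve where they are.

Things in the scene. Friction and masses are not known exactly. Their poses are not given: they have to be found in the camera images.
- tub: Open blue rectangular tub fixed to the bench, outside 150 (own x) x 100 (own y) x 80 mm high, walls 4 mm, in a dark steel base plate 160 x 110 x 6 mm. Origin: centre of its underside, on the bench; z up. Its bushing tube stands in the +x half; small fittings lie low in the -x half
- tub_rim (a point): centre of the tub's mouth in the plane of its rim, 80 mm above the bench; axes as the tub's. Each long wall carries two sprung grey catches (own x = -45 and +45 mm, 7 mm below the rim) which stand about 4 mm into the mouth; the ridges of the lid push them outward and snap in below them
- tube_mouth (a point): centre of the open top of the white upright tube fixed inside the tub, at own x = +35 mm, y = 0 of the tub and 78 mm above the bench; bore 24 mm, outside 32 mm
- bushings (a joint): how far (m) the column of brass bushings (22 mm across, 34 mm long, moves as one, about 4 N of friction) is pushed down its tube. At 0 its flat top is 25 mm above the tub's rim; at 0.065 it is on the bottom, its top 40 mm below the rim. It starts between 0 and 0.02, standing out of the tube, and would keep the lid off
- rod_grip (a point): centre of the wooden handle (28 mm across, 65 mm long) of the tamping rod: steel shaft 14 mm across, whole rod 160 mm long, about 0.16 kg. Its flat lower tip lies 127.5 mm below this point, its top end 32.5 mm above. Own z runs up along the rod. At the start it stands upright in its holder, tip on the holder's floor
- rod: the same tamping rod; origin at the centre of its flat lower tip, z along the rod towards the handle
- holder: yellow round holder fixed on the bench: outside 42 mm across, 68 mm high, bore 26 mm, inner floor 8 mm above the bench; foot plate 70 x 70 x 5 mm. Origin: centre of its underside; the bore is on its z axis, open at the top. The rod leans a little (up to about 0.2 rad) when let go in it
- lid_grip (a point): centre (half-way up) of the red grip block on the loose white lid; block 50 mm long (lid x) x 22 mm wide (lid y) x 34 mm high, from 4 to 38 mm above the underside of the lid's plate. Axes as the lid's, z up. Take it across its 22 mm width. Lid about 0.13 kg, lying right way up on the bench at the start. Lid x goes along tub x, either way round
- lid_seat (a point): centre of the underside of the lid's plate (158 x 108 x 4 mm), which lands on the rim; 21 mm below lid_grip. Ridges and lead-ins reach 18 mm below it, inside the tub's mouth with 2 mm of play. Set down loose it rests on the catches, about 10 mm proud; each end (bare plate 25 to 79 mm out along x; push 60 mm out) takes about 10 to 20 N to snap home
- jar_mid (a point): bystander: brown glass jar with a steel cap, 52 mm across, 75 mm high; point half-way up its axis
- flask_mid (a point): bystander: white bottle with a black cap and yellow band, 52 mm across, 155 mm high; point half-way up its axis
- valve_mid (a point): bystander: brass ball valve with a red lever, about 92 x 32 x 52 mm; point in its middle, 25 mm above the bench
There are look-alikes about, which are no part of the job. Leave any green look-alike of the tub alone.

How it is judged:
On the way, in this order (a step that is already met when the one before it is completed fails the run):
1. the bushings are pushed to the bottom of the tube, the rod bearing on them firmly (value of joint bushings above 0.063 m and contact force between rod and tub above 4 N), for 0.1 s.
2. the rod stands in its holder again (horizontal distance between rod and holder below 0.015 m and z of rod in the frame of holder below 0.016 m and angle between rod's own z axis and vertical below 0.35 rad), for 0.1 s.
At the end, for the whole second after the job is handed in: The bushings are on the bottom of the tube (within 3 mm); the rod stands in its holder (tip on its floor within 8 mm, leaning less than 0.35 rad); the lid lies on the tub's rim within 2.5 mm of flush, level with it within 0.025 rad, centred within 6 mm and in line with the tub within 0.1 rad (all of step 2 and value of joint bushings above 0.062 m and z of lid_seat in the frame of tub_rim between -0.003 and 0.0025 m and horizontal distance between lid_seat and tub_rim below 0.006 m and angle between the z axis of lid_seat and the z axis of tub_rim, either way round below 0.025 rad and angle between the x axis of lid_seat and the x axis of tub_rim, either way round below 0.1 rad); the robot touches nothing.
It fails at once if the jar is moved more than 30 mm or knocked over (distance of jar_mid from where it was at the start of the episode above 0.03 m).
It fails at once if the flask is moved more than 30 mm or knocked over (distance of flask_mid from where it was at the start of the episode above 0.03 m).
It fails at once if the valve is moved more than 30 mm (distance of valve_mid from where it was at the start of the episode above 0.03 m).
It also fails if it takes over 72 s, if anything falls off the work surface, if the arm or the gripper's body presses on something with over 40 N, if the wrist force passes 120 N, or if a joint passes its speed limit or range.

## Robot

A 6-joint arm with a two-finger parallel gripper is mounted at the origin on the work surface. World frame = base frame: x ahead of the robot, y to its left, z up, the work surface at z = 0. Lengths are in m, angles in rad, forces in N, time in s.
With the tool pointing down it reaches from about 0.225 to 0.875 m from the base axis. Payload 3.4 kg.
Tool frame: the origin (TCP) lies at the very end of the fingers, on their centre line; the grasp point (between the pads) lies 19 mm behind it; z points along the fingers, y is the direction in which the jaws open and shut (so a half turn about z gives the same grasp; the last joint's range is limited). The gripper opens to 85 mm and grips with 20 to 120 N. Pads are 22 mm wide; open, the fingers measure 114 mm over their backs; the gripper's body (76 mm by 85 mm) begins 54 mm behind the grasp point. The pads swing forward as they close: fully open they stand 13 mm farther back than shut.
Start: joints at [-1.343, 0.276, 1.505, -0, 1.361, -0.121], TCP at [0.197, -0.54, 0.231] pointing down, gripper open.
Joint ranges: [-2.89, 2.89], [-0.75, 2.08], [0.22, 2.7], [-1.18, 4.32], [0.11, 2.71], [-2.7, 2.7]. Speed limits (rad/s): [2.57, 2.57, 3.14, 3.14, 3.14, 3.14].

## Interface

Orientations are given as a unit quaternion [w, x, y, z].
In Python, from rig import manip gives the robot as it stands. The module is installed in compiled form; this text tells all that it offers.
- The arm moves only by the tool carry_out, never from a script. Its argument "moves" is one flat list of numbers, 5 for each row, row after row: the opening in per cent of the stroke, from 0 (shut) to 100 (fully open), then the shift along the world's x, y, z in cm, then the turn about the world's z in rad. A call has exactly 10 rows; each row shifts and turns the commanded pose from where the row before left it; what a row does not reach is not made up. A row lasts 1/10 s, in which the tool goes at most 50 mm and 8.59 degrees, less where a joint would pass 70% of its speed; a pose out of reach is approached as far as the arm can. A call is refused whole if a number of a shift passes 5 or a number of a turn 0.15, either way. A call with a gripper value outside its range is refused whole. The fingers move at their own pace and stop on an object; "squeeze" is the grip in N (left out, the last holds). Time passes only in rows, so rows that do not move let the fingers close, or fill a call up. It gives the time, the measured TCP pose, the force and the opening at its end, in the units of the state.
- manip.get_state(): the state, without advancing time (a new reading comes with each control period).
- manip.get_image(name): name is "side" or "top"; returns the picture (480x640x3 uint8, red, green, blue); there is no depth.
- manip.camera_info(name): a dict with "fov_y" (degrees; the focal length in pixels is half the picture's height over the tangent of half this angle, whatever the lens; pixels are square), "cx", "cy" (the principal point, pixels), "rvec" (rotation vector, rad) and "tvec" (3), from world to camera coordinates, as OpenCV has them. Camera axes: x right, y down, z forward; pixel columns grow to the right and rows downward; lengths in m; the calibration is good to about 2 mm. A picture is of the moment at which its call begins. camera_info takes no time and is no camera call.
- manip.sign_off(): hands the job in, once; it reports no verdict.
The state is a dict: "clock": time; "qpos": joint angles; "qd": joint speeds; "effort": joint torques, N m; "position": TCP position; "ee_rot": TCP orientation; "contact_force": force on the tool from outside, world axes, zero at the start; "moment": the same for the moment, N m; "width": finger opening in m.
Only numpy, scipy, OpenCV 4.12 (cv2) and the standard library are available. Lean on these libraries where they do the work, as an engineer would, in place of code of your own. Each camera call takes 0.05 s, during which the arm holds its last target. There are 200 camera calls.

## Working session

There is one attempt and no reset: what is moved stays moved. The work goes in short steps, Python scripts to look and compute and a tool call to move; the robot and the scene stay as the last step left them, time stands still between calls to the robot, and variables do not carry over. Pictures are saved under pics/ and viewed, about 8 in all and at most 12, crops included, and the job is handed in when it is done.

Besides the shell and the picture viewer there is one more tool, called after "Call:" by a JSON object that holds its "name" and its "arguments", one argument or row to a line. carry_out: Moves the arm, as the interface text tells. Its arguments: {"type":"object","properties":{"moves":{"type":"array","items":{"type":"number"}},"squeeze":{"type":"number"}},"required":["moves"]}

```bash
mkdir -p pics; cat > h.py <<'E'
import cv2, numpy as np
from rig import manip
def cam(n):
    c=manip.camera_info(n); f=240/np.tan(np.radians(c["fov_y"])/2)
    K=np.array([[f,0,c["cx"]],[0,f,c["cy"]],[0,0,1]]); R=cv2.Rodrigues(np.array(c["rvec"],float))[0]
    return K,R,np.array(c["tvec"],float).reshape(3)
def ray(n,u,v):
    K,R,t=cam(n); d=R.T@np.linalg.solve(K,[u,v,1.]); return -R.T@t,d
def onz(n,u,v,z):
    o,d=ray(n,u,v); return o+d*(z-o[2])/d[2]
def proj(n,p):
    K,R,t=cam(n); q=K@(R@np.array(p,float)+t); return q[:2]/q[2]
def snap(n,f):
    im=manip.get_image(n); cv2.imwrite(f"pics/{f}.png",im[:,:,::-1]); return im
E
python3 - <<'E'
from h import *
for n in("side","top"):
    snap(n,n+"0"); print(n,manip.camera_info(n),-cam(n)[1].T@cam(n)[2])
print(manip.get_state())
E
```

```text
side {'fov_y': 45.70729856220747, 'cx': 314.12299245515305, 'cy': 231.61853080531026, 'rvec': array([ 0.97421589, -2.51993123,  0.96670511]), 'tvec': array([0.39295479, 0.34924286, 0.93583616])} [0.03130283 0.53136776 0.93211684]
top {'fov_y': 45.0818030618654, 'cx': 315.0322986797972, 'cy': 240.55879503700862, 'rvec': array([ 2.18206186, -2.19406156,  0.05479704]), 'tvec': array([0.00645309, 0.53659003, 1.02207454])} [ 0.4763749  -0.00461485  1.05150013]
{'clock': 0.1, 'qpos': array([-1.34308252e+00,  2.76521132e-01,  1.50600013e+00,  2.77966111e-06,
        1.36069596e+00, -1.21031910e-01]), 'qd': array([-2.11696760e-04, -1.98694246e-04, -3.12895552e-03,  4.02181305e-05,
        1.39254556e-04, -9.73738566e-04]), 'effort': array([ 1.01303693e-03, -4.17698479e+01, -2.46403706e+01, -6.64353274e-05,
        5.79381813e-03,  1.48137809e-05]), 'position': array([ 0.19636116, -0.53993626,  0.23053482]), 'ee_rot': array([-8.11198767e-04,  9.84835262e-01,  1.73490195e-01, -4.19502274e-05]), 'contact_force': array([0.59353654, 0.09773818, 0.80191095]), 'moment': array([ 0.00290004, -0.05549675,  0.01385465]), 'width': 0.08527221605826973}
```

View pics/top0.png

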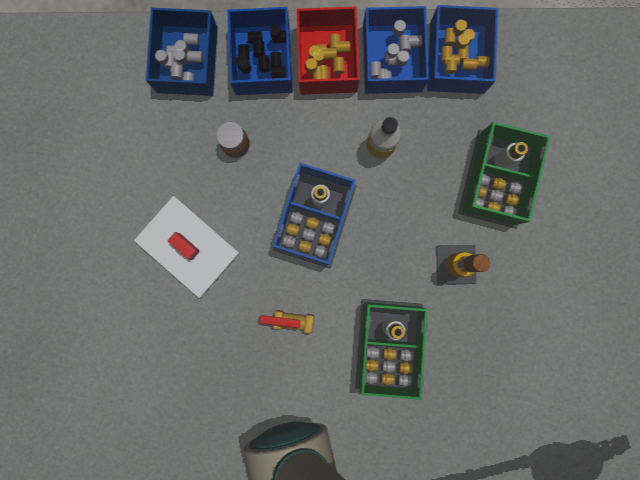

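View pics/side0.png

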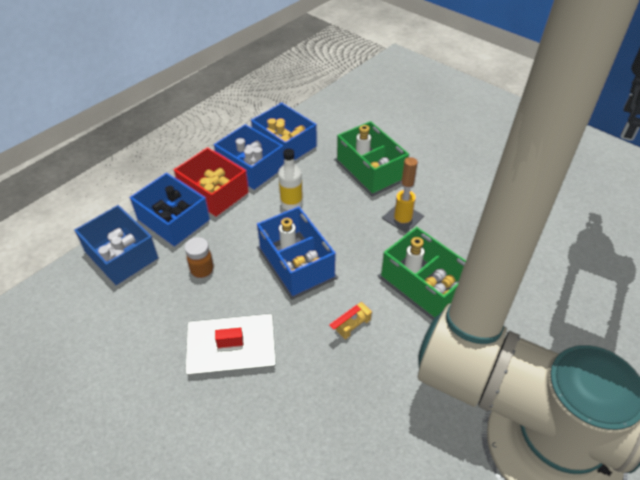

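Top view: blue job tub at about (314,215) with its tube at (320,193), lid at (186,246), rod and holder at (463,264), jar (233,140), flask (384,138), valve (287,321). The side view shows the same objects. Now I'll measure them.

```bash
cat > meas.py <<'E'
from h import *
def big(m,box):
    z=np.zeros_like(m); x0,y0,x1,y1=box; z[y0:y1,x0:x1]=m[y0:y1,x0:x1]
    cs=cv2.findContours(z,cv2.RETR_EXTERNAL,cv2.CHAIN_APPROX_NONE)[0]
    return max(cs,key=cv2.contourArea).reshape(-1,2)
def rect(pts,n,z):
    w=np.array([onz(n,u,v,z)[:2] for u,v in pts]); r=cv2.minAreaRect((w*1000).astype(np.float32))
    b=cv2.boxPoints(r); e=b[1]-b[0],b[2]-b[1]; L=max(e,key=np.linalg.norm)
    return np.array(r[0]).round(1),np.array(r[1]).round(1),round(float(np.arctan2(L[1],L[0])%np.pi),3)
def hsv(im): return cv2.cvtColor(im,cv2.COLOR_RGB2HSV)
E
python3 - <<'E'
from meas import *
top=cv2.imread("pics/top0.png")[:,:,::-1].copy(); side=cv2.imread("pics/side0.png")[:,:,::-1].copy()
H=hsv(top); S=hsv(side)
blue=cv2.inRange(H,(105,120,60),(125,255,255)); print("tub",rect(big(blue,(260,150,370,280)),"top",.08))
wh=cv2.inRange(H,(0,0,165),(180,60,255)); print("lid",rect(big(wh,(120,180,250,310)),"top",.022))
red=cv2.bitwise_or(cv2.inRange(H,(0,150,80),(6,255,255)),cv2.inRange(H,(172,150,80),(180,255,255)))
print("grip",rect(big(red,(150,220,215,270)),"top",.056))
fp=cv2.inRange(H,(0,0,40),(180,90,105)); print("foot",rect(big(fp,(430,238,482,290)),"top",.005))
for im,X,n,b in((top,H,"top",(430,235,500,295)),(side,S,"side",(390,150,425,235))):
    for nm,lo,hi in(("brown",(3,80,40),(14,255,210)),("yel",(17,150,60),(32,255,255))):
        c=big(cv2.inRange(X,lo,hi),b); r=cv2.minAreaRect(c); print(n,nm,cv2.contourArea(c),r,cv2.boxPoints(r).round().tolist())
    print()
a=np.hstack([cv2.resize(top[225:300,425:505],(400,375),interpolation=2),cv2.resize(side[150:240,370:450],(400,450),interpolation=2)[:375]])
b=np.hstack([cv2.resize(top[170:215,290:350],(400,300),interpolation=2)[:225],cv2.resize(side[205:265,255:335],(400,300),interpolation=2)[:225]])
cv2.imwrite("pics/c0.png",np.vstack([a,b])[:,:,::-1])
E
```

```text
tub (array([579.5,   4.8]), array([100.4, 150.6]), 2.829)
lid (array([527.7, 234.2]), array([155.6, 106. ]), 0.851)
grip (array([527.4, 233.7]), array([47.7, 20.5]), 0.845)
foot (array([ 491.7, -247.9]), array([88.9, 72.2]), 1.565)
top brown 269.5 ((476.9730529785156, 263.734619140625), (17.190336227416992, 24.64533042907715), 74.74488067626953) [[463.0, 259.0], [487.0, 252.0], [491.0, 269.0], [467.0, 275.0]]
top yel 148.0 ((462.3170471191406, 263.8536682128906), (23.632347106933594, 19.435951232910156), 83.6598129272461) [[451.0, 253.0], [471.0, 251.0], [473.0, 275.0], [454.0, 277.0]]

side brown 264.5 ((409.1905517578125, 171.79324340820312), (11.333281517028809, 28.749101638793945), 8.972626686096191) [[401.0, 185.0], [406.0, 157.0], [417.0, 158.0], [413.0, 187.0]]
side yel 382.0 ((404.3464050292969, 206.80545043945312), (17.35092544555664, 30.96293067932129), 6.709836483001709) [[394.0, 221.0], [398.0, 190.0], [415.0, 192.0], [411.0, 223.0]]
```

View pics/c0.png

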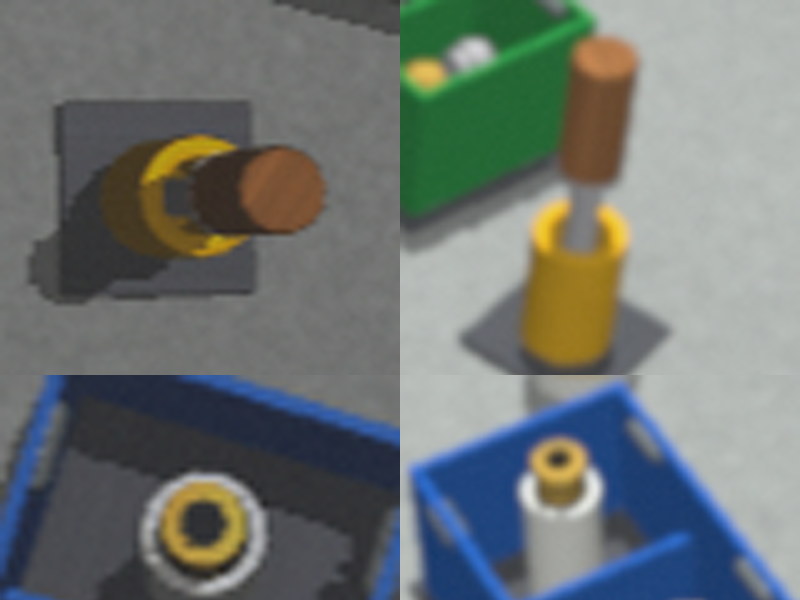

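The crops show the foot plate at top px 437–476 × 245–284, the rod's handle end at top (481.6,263) and side (411,161.6), the holder ring at about (465,264), and the tube mouth at top (320.4,193.6). I'll triangulate these.

```bash
cat >> h.py <<'E'
def tri(a,b):
    (o1,d1),(o2,d2)=ray("top",*a),ray("side",*b); d1=d1/np.linalg.norm(d1);d2=d2/np.linalg.norm(d2)
    s=np.linalg.lstsq(np.c_[d1,-d2],o2-o1,rcond=None)[0]; p,q=o1+s[0]*d1,o2+s[1]*d2
    return (p+q)/2*1000, np.linalg.norm(p-q)*1000
E
python3 - <<'E'
from h import *
np.set_printoptions(precision=1,suppress=True)
print("handle top",tri((481.6,263),(411,161.6)))
print("foot",onz("top",456.5,264.4,.005)*1000,"ring",onz("top",465.4,264.4,.068)*1000)
print("ring side",onz("side",370+(582-400)/5,150+237/5,.068)*1000)
print("tube",onz("top",320.4,193.6,.078)*1000,"bush",tri((320.4,192.4),(286.6,222)))
print("tube side",onz("side",255+160/5,205+(492-375)/5,.078)*1000)
# handle bottom on the side view: intersect z
for z in (.095,.1,.105): print(onz("side",408.4,184,z)*1000)
for n,p in (("jar",(233,131)),("flask",(390,125)),("valve",(287,321))): print(n,onz("top",*p,{"jar":.075,"flask":.155,"valve":.03}[n])*1000)
E
```

```text
handle top (array([ 492.5, -252.2,  163.5]), np.float64(0.8797788637179978))
foot [ 492.7 -251.5    5. ] ring [ 491.6 -251.7   68. ]
ring side [ 488. -247.   68.]
tube [612.6  -6.5  78. ] bush (array([612.9,  -6.3,  92.2]), np.float64(0.5295695291966959))
tube side [609.8  -3.   78. ]
[ 495.  -258.7   95. ]
[ 492.2 -254.   100. ]
[ 489.4 -249.3  105. ]
jar [721.9 142.5  75. ]
flask [ 709.5 -116.2  155. ]
valve [394.6  53.4  30. ]
```

Rod upright at (492.5,−252), tip 8 mm up; ring, foot plate and handle agree. Tube from the tub rectangle (612.8,−6.0) agrees with the direct measurement (612.6,−6.5), and the bushing top is at about 92 mm. Moving over the rod.

Call:
{"name": "carry_out", "arguments": {
  "moves": [100,2.96,2.88,0,0,100,2.96,2.88,0,0,100,2.96,2.88,0,0,100,2.96,2.88,0,0,100,2.96,2.88,0,0,100,2.96,2.88,0,0,100,2.96,2.88,0,0,100,2.96,2.88,0,0,100,2.96,2.88,0,0,100,2.96,2.88,0,0]
}}

```text
clock: 1.1
position: [0.4933, -0.2509, 0.231]
ee_rot: [-0.0, 0.985, 0.174, -0.0]
contact_force: [-0.4, -1.3, -0.0]
width: 0.0851
```

Call:
{"name": "carry_out", "arguments": {
  "moves": [100,0,-0.1,-2,0,100,0,0,-2,0,100,0,0,-2,0,100,0,0,-2,0,100,0,0,-1.5,0,100,0,0,-0.5,0,30,0,0,0,0,20,0,0,0,0,20,0,0,0,0,20,0,0,0,0],
  "squeeze": 60
}}

```text
clock: 2.1
position: [0.4929, -0.2537, 0.1322]
ee_rot: [0.001, 0.985, 0.174, 0.001]
contact_force: [0.8, -1.0, 0.6]
width: 0.0278
```

Call:
{"name": "carry_out", "arguments": {
  "moves": [20,0,0,0,0,20,0,0,0,0,20,0,0,0.5,0,20,0,0,1,0,20,0,0,1.5,0,20,0,0,1.5,0,20,0,0,1.5,0,20,0,0,2,0,20,0,0,2,0,20,0,0,2,0]
}}

```text
clock: 3.1
position: [0.4925, -0.2536, 0.2526]
ee_rot: [0.0, 0.985, 0.173, 0.0]
contact_force: [1.0, -0.3, -0.4]
width: 0.0264
```

```bash
python3 - <<'E'
from meas import *
t=snap("top","t1"); s=snap("side","s1")
print(manip.get_state()["position"], proj("top",(.4925,-.2536,.128)),proj("side",(.4925,-.2536,.128)),proj("side",(.4925,-.2536,.22)))
cv2.imwrite("pics/c1.png",np.hstack([cv2.resize(t[180:330,400:550],(400,400),interpolation=2),cv2.resize(s[100:220,350:470],(400,400),interpolation=2)])[:,:,::-1])
E
```

```text
[ 0.49410062 -0.25464848  0.25469328] [476.03728033 263.19724622] [409.64672167 174.21380745] [414.89896484 139.40792158]
```

View pics/c1.png

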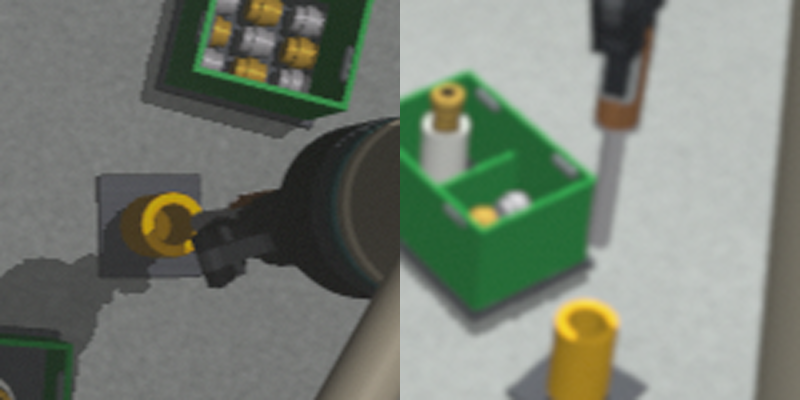

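Rod hangs straight: side view tip at (409.7,173.2) against the predicted (409.6,174.2). Carrying it over the tube.

Call:
{"name": "carry_out", "arguments": {
  "moves": [20,1.5,3.08,0,0,20,1.5,3.08,0,0,20,1.5,3.08,0,0,20,1.5,3.08,0,0,20,1.5,3.08,0,0,20,1.5,3.08,0,0,20,1.5,3.08,0,0,20,1.5,3.11,0,0,20,0,0,0,0,20,0,0,0,0],
  "squeeze": 90
}}

```text
clock: 4.2
position: [0.6122, -0.0062, 0.2501]
ee_rot: [0.0, 0.985, 0.174, -0.001]
contact_force: [0.3, -0.4, -1.1]
width: 0.0262
```

```bash
python3 - <<'E'
from meas import *
t=snap("top","t2"); s=snap("side","s2"); p=manip.get_state()["position"]
print(p, proj("top",(p[0],p[1],.128)),proj("side",(p[0],p[1],.128)),proj("side",(.6127,-.0063,.092)))
cv2.imwrite("pics/c2.png",np.hstack([cv2.resize(t[120:270,230:380],(400,400),interpolation=2),cv2.resize(s[160:280,240:360],(400,400),interpolation=2)])[:,:,::-1])
E
```

```text
[ 0.61187892 -0.00740354  0.2505904 ] [321.00437965 189.73720284] [286.62174903 209.57255784] [286.7911188  222.12809469]
```

View pics/c2.png

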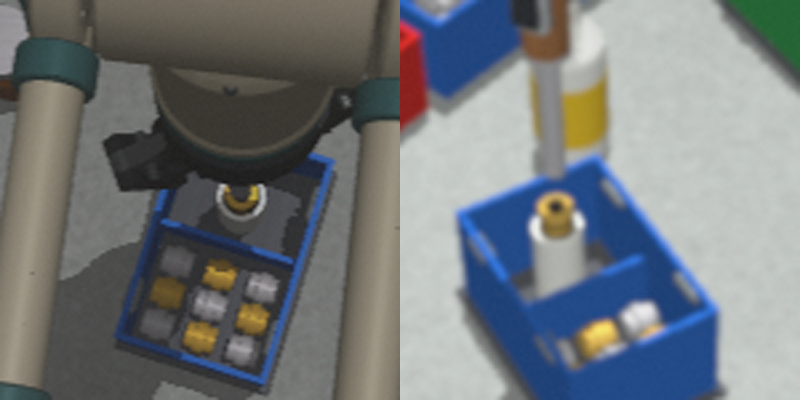

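Tip sits over the bushings in both views (side tip about (286,212), bushing at (286,223)). Pushing down.

Call:
{"name": "carry_out", "arguments": {
  "moves": [20,0,0,-1.5,0,20,0,0,-1,0,20,0,0,-0.8,0,20,0,0,-0.8,0,20,0,0,-0.8,0,20,0,0,-0.8,0,20,0,0,-0.8,0,20,0,0,-0.8,0,20,0,0,-0.6,0,20,0,0,0,0]
}}

```text
clock: 5.3
position: [0.6123, -0.0065, 0.1708]
ee_rot: [-0.0, 0.985, 0.173, -0.001]
contact_force: [0.3, 0.3, -1.5]
width: 0.026
```

Call:
{"name": "carry_out", "arguments": {
  "moves": [20,0,0,-0.1,0,20,0,0,-0.1,0,20,0,0,-0.1,0,20,0,0,-0.1,0,20,0,0,-0.1,0,20,0,0,-0.1,0,20,0,0,-0.1,0,20,0,0,0,0,20,0,0,0,0,20,0,0,0,0]
}}

```text
clock: 6.3
position: [0.6126, -0.0068, 0.1652]
ee_rot: [0.0, 0.985, 0.174, 0.0]
contact_force: [-0.2, 1.3, 1.2]
width: 0.0259
```

Call:
{"name": "carry_out", "arguments": {
  "moves": [20,0,0,-0.1,0,20,0,0,-0.1,0,20,0,0,-0.1,0,20,0,0,0,0,20,0,0,0,0,20,0,0,0,0,20,0,0,0,0,20,0,0,0,0,20,0,0,0,0,20,0,0,0,0]
}}

```text
clock: 7.3
position: [0.6131, -0.0067, 0.1644]
ee_rot: [0.0, 0.985, 0.173, 0.001]
contact_force: [-2.3, 3.3, 9.3]
width: 0.0261
```

Call:
{"name": "carry_out", "arguments": {
  "moves": [20,0,0,-0.1,0,20,0,0,-0.1,0,20,0,0,0,0,20,0,0,0,0,20,0,0,0,0,20,0,0,0,0,20,0,0,0,0,20,0,0,0,0,20,0,0,0,0,20,0,0,0,0]
}}

```text
clock: 8.3
position: [0.6135, -0.0066, 0.1643]
ee_rot: [0.001, 0.985, 0.174, 0.002]
contact_force: [-2.6, 1.3, 17.3]
width: 0.0264
```

Bottomed: force rose to 17 N with z unchanged at 0.164. Lifting out and returning to the holder.

Call:
{"name": "carry_out", "arguments": {
  "moves": [20,0,0,0.5,0,20,0,0,1,0,20,0,0,1,0,20,0,0,1,0,20,0,0,1,0,20,0,0,1.2,0,20,0,0,1.2,0,20,0,0,1.2,0,20,0,0,1,0,20,0,0,0,0]
}}

```text
clock: 9.3
position: [0.6135, -0.0068, 0.2534]
ee_rot: [0.001, 0.985, 0.174, 0.002]
contact_force: [0.0, 0.4, -1.6]
width: 0.0263
```

Call:
{"name": "carry_out", "arguments": {
  "moves": [20,-1.5,-3.08,0,0,20,-1.5,-3.08,0,0,20,-1.5,-3.08,0,0,20,-1.5,-3.08,0,0,20,-1.5,-3.08,0,0,20,-1.5,-3.08,0,0,20,-1.5,-3.08,0,0,20,-1.5,-3.01,0,0,20,0,0,0,0,20,0,0,0,0]
}}

```text
clock: 10.3
position: [0.4921, -0.2526, 0.2509]
ee_rot: [-0.001, 0.985, 0.173, -0.0]
contact_force: [0.8, -0.7, -1.3]
width: 0.026
```

```bash
python3 - <<'E'
from meas import *
t=snap("top","t3"); s=snap("side","s3"); p=manip.get_state()["position"]; tz=p[2]-.1235
print(p, proj("side",(p[0],p[1],tz)),"ring top", onz("top",464.9,263.2,.068))
a=cv2.resize(s[100:250,330:480],(600,600),interpolation=2)
for q in [(p[0],p[1],tz),(p[0],p[1],.068)]:
    u=(proj("side",q)-[330,100])*4; cv2.circle(a,tuple(int(i) for i in u),3,(255,0,255),-1)
cv2.imwrite("pics/c3.png",a[:,:,::-1])
E
```

```text
[ 0.4927187 -0.2516017  0.2510648] [408.97111654 174.80122461] ring top [ 0.49364481 -0.25092653  0.068     ]
```

View pics/c3.png

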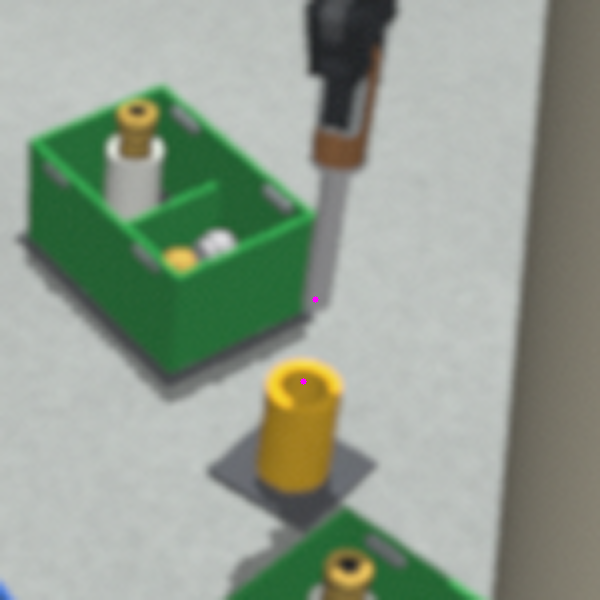

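Rod tip and holder bore line up in the side view (predicted and seen within about 1 px). Lowering.

Call:
{"name": "carry_out", "arguments": {
  "moves": [20,0,0,-1.5,0,20,0,0,-1.5,0,20,0,0,-1.5,0,20,0,0,-1.5,0,20,0,0,-1.5,0,20,0,0,-1.5,0,20,0,0,-1,0,20,0,0,-1,0,20,0,0,-0.7,0,20,0,0,0,0]
}}

```text
clock: 11.4
position: [0.4922, -0.2518, 0.1334]
ee_rot: [-0.001, 0.985, 0.174, -0.001]
contact_force: [-0.1, 0.1, -0.6]
width: 0.0263
```

Call:
{"name": "carry_out", "arguments": {
  "moves": [20,0,0,-0.1,0,20,0,0,-0.1,0,20,0,0,-0.05,0,20,0,0,0,0,20,0,0,0,0,20,0,0,0,0,20,0,0,0,0,20,0,0,0,0,20,0,0,0,0,20,0,0,0,0]
}}

```text
clock: 12.4
position: [0.4929, -0.2527, 0.1324]
ee_rot: [0.001, 0.985, 0.174, 0.0]
contact_force: [0.0, 0.5, 5.9]
width: 0.0258
```

Tip on the floor (6 N). Releasing and rising.

Call:
{"name": "carry_out", "arguments": {
  "moves": [20,0,0,0.1,0,100,0,0,0,0,100,0,0,0,0,100,0,0,0,0,100,0,0,0,0,100,0,0,1,0,100,0,0,2,0,100,0,0,2.5,0,100,0,0,2.5,0,100,0,0,2,0]
}}

```text
clock: 13.4
position: [0.4929, -0.2526, 0.2352]
ee_rot: [0.001, 0.985, 0.174, 0.001]
contact_force: [1.3, -0.0, 0.1]
width: 0.0851
```

```bash
python3 - <<'E'
from meas import *
s=snap("side","s4"); S=hsv(s)
r=cv2.minAreaRect(big(cv2.inRange(S,(3,80,40),(14,255,210)),(390,140,430,215))); print(r,proj("side",(.4927,-.252,.1355)))
q=manip.get_state();print(q["position"],q["width"],q["qpos"])
E
```

```text
((408.7689514160156, 172.54034423828125), (10.878299713134766, 27.739665985107422), 8.530765533447266) [409.5181402 171.8666905]
[ 0.49445476 -0.25367476  0.23847956] 0.0855797716553135 [-5.99181383e-01  2.38223873e-01  1.53980555e+00 -7.86540478e-05
  1.35498629e+00  6.22754746e-01]
```

Rod stands upright (side handle centre (408.8,172.5), expected (409.5,171.9)). Over to the lid.

Call:
{"name": "carry_out", "arguments": {
  "moves": [100,0.25,3.5,0,0.05,100,0.25,3.5,0,0.05,100,0.25,3.5,0,0.05,100,0.25,3.5,0,0.05,100,0.25,3.5,0,0.05,100,0.25,3.5,0,0.05,100,0.25,3.5,0,0.05,100,0.25,3.5,0,0.05,100,0.25,3.5,0,0.05,100,0.25,3.5,0,0.05]
}}

```text
clock: 14.45
position: [0.5174, 0.099, 0.2331]
ee_rot: [0.0, 0.911, 0.413, 0.0]
contact_force: [0.1, 0.4, 0.2]
width: 0.0853
```

Call:
{"name": "carry_out", "arguments": {
  "moves": [100,0.24,3.4,0,0,100,0.24,3.4,0,0,100,0.24,3.4,0,0,100,0.23,3.4,0,0,100,0,0,-2,0,100,0,0,-2,0,100,0,0,-2,0,100,0,0,-2,0,100,0,0,-2,0,100,0,0,0,0]
}}

```text
clock: 15.45
position: [0.5248, 0.233, 0.1302]
ee_rot: [-0.0, 0.911, 0.412, -0.003]
contact_force: [-1.0, 0.4, -0.3]
width: 0.0853
```

```bash
python3 - <<'E'
from meas import *
s=snap("side","s5"); S=hsv(s); p=manip.get_state()["position"]; print(p)
wh=cv2.inRange(S,(0,0,190),(180,40,255)); print("lid side",rect(big(wh,(170,290,290,390)),"side",.022))
red=cv2.bitwise_or(cv2.inRange(S,(0,150,80),(6,255,255)),cv2.inRange(S,(172,150,80),(180,255,255)))
c=big(red,(205,310,255,365)); print("red",cv2.boundingRect(c),c.mean(0),proj("side",(.5275,.234,.045)))
E
```

```text
[0.526047   0.23330108 0.13183469]
lid side (array([543.1, 232.3]), array([243.5, 211.9]), 0.736)
red (216, 328, 26, 19) [228.55128205 337.11538462] [228.81798031 334.8563723 ]
```

Call:
{"name": "carry_out", "arguments": {
  "moves": [100,0.05,0.05,-2,0,100,0,0,-2,0,100,0,0,-2,0,100,0,0,-2,0,100,0,0,-1.5,0,100,0,0,-1,0,20,0,0,0,0,10,0,0,0,0,10,0,0,0,0,10,0,0,0,0],
  "squeeze": 60
}}

```text
clock: 16.5
position: [0.5282, 0.2343, 0.0288]
ee_rot: [0.0, 0.911, 0.412, 0.001]
contact_force: [-0.2, -0.1, -0.3]
width: 0.0284
```

Call:
{"name": "carry_out", "arguments": {
  "moves": [10,0,0,0,0,10,0,0,0,0,10,0,0,1,0,10,0,0,1.5,0,10,0,0,2,0,10,0,0,2,0,10,0,0,2,0,10,0,0,2,0,10,0,0,2,0,10,0,0,1.5,0]
}}

```text
clock: 17.5
position: [0.5275, 0.2341, 0.1693]
ee_rot: [0.0, 0.911, 0.412, 0.0]
contact_force: [0.5, -0.3, -1.5]
width: 0.0209
```

Lid held (width 20.9 mm). Carrying it over the tub with the turn.

Call:
{"name": "carry_out", "arguments": {
  "moves": [10,0.52,-2.3,0,-0.116,10,0.52,-2.3,0,-0.116,10,0.52,-2.3,0,-0.116,10,0.52,-2.3,0,-0.116,10,0.52,-2.3,0,-0.116,10,0.52,-2.3,0,-0.116,10,0.52,-2.3,0,-0.116,10,0.52,-2.3,0,-0.116,10,0.52,-2.3,0,-0.116,10,0.52,-2.3,0,-0.116]
}}

```text
clock: 18.5
position: [0.5791, 0.0032, 0.1679]
ee_rot: [0.0, 0.988, -0.157, -0.0]
contact_force: [-0.6, 0.5, -0.7]
width: 0.0209
```

```bash
python3 - <<'E'
from meas import *
t=snap("top","t6"); s=snap("side","s6"); p=manip.get_state()["position"]; print(p,manip.get_state()["ee_rot"])
a=np.hstack([cv2.resize(t[110:310,210:410],(400,400),interpolation=2),cv2.resize(s[150:320,210:380],(400,400),interpolation=2)])
c,sn=np.cos(-.313),np.sin(-.313)
for ctr,z,col in((p[:2],p[2]-.0085-.002+.0,(255,0,255)),((.5795,.0048),.08,(0,255,0))):
    hx,hy=(.079,.054) if z>.1 else (.075,.05)
    zz=z+.004-.0 if z>.1 else z
    for x,y in((hx,hy),(hx,-hy),(-hx,-hy),(-hx,hy)):
        w=(ctr[0]+c*x-sn*y,ctr[1]+sn*x+c*y,zz)
        u=(proj("top",w)-[210,110])*2; v=(proj("side",w)-[210,150])*400/170
        if 0<u[0]<400 : cv2.circle(a,tuple(int(i) for i in u),3,col,-1)
        if 0<v[0]<400 : cv2.circle(a,(int(v[0])+400,int(v[1])),3,col,-1)
cv2.imwrite("pics/c6.png",a[:,:,::-1])
E
```

```text
[0.57994763 0.00138794 0.16781086] [ 7.72312690e-04  9.87619813e-01 -1.56864576e-01  1.13729047e-04]
```

View pics/c6.png

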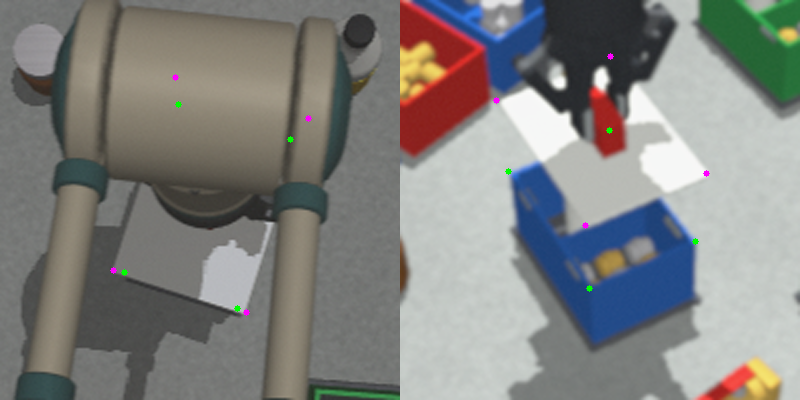

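Lid corners match the prediction in both views (within about 1–2 px, or 2 mm), and it is aligned with the tub. Lowering.

Call:
{"name": "carry_out", "arguments": {
  "moves": [10,0,0.03,-1,0,10,0,0,-1,0,10,0,0,-1,0,10,0,0,-1,0,10,0,0,-0.8,0,10,0,0,-0.5,0,10,0,0,-0.4,0,10,0,0,-0.3,0,10,0,0,0,0,10,0,0,0,0]
}}

```text
clock: 19.6
position: [0.5797, 0.0043, 0.1081]
ee_rot: [0.0, 0.988, -0.155, 0.0]
contact_force: [-0.8, 0.5, -1.4]
width: 0.0207
```

Call:
{"name": "carry_out", "arguments": {
  "moves": [10,0,0,-0.15,0,10,0,0,-0.15,0,10,0,0,-0.1,0,10,0,0,-0.1,0,10,0,0,-0.1,0,10,0,0,-0.1,0,10,0,0,0,0,10,0,0,0,0,10,0,0,0,0,10,0,0,0,0]
}}

```text
clock: 20.6
position: [0.5799, 0.0048, 0.1013]
ee_rot: [-0.0, 0.988, -0.155, 0.0]
contact_force: [0.4, 3.8, 4.3]
width: 0.0209
```

Contact with some +y push; nudge +y 1 mm and lower 1.5 mm further.

Call:
{"name": "carry_out", "arguments": {
  "moves": [10,0,0.1,0,0,10,0,0,-0.1,0,10,0,0,-0.05,0,10,0,0,0,0,10,0,0,0,0,10,0,0,0,0,10,0,0,0,0,10,0,0,0,0,10,0,0,0,0,10,0,0,0,0]
}}

```text
clock: 21.6
position: [0.58, 0.0049, 0.1011]
ee_rot: [0.0, 0.988, -0.155, 0.001]
contact_force: [-1.6, 0.8, 12.2]
width: 0.0211
```

```bash
python3 - <<'E'
from meas import *
s=snap("side","s7"); print(manip.get_state()["position"],manip.get_state()["contact_force"])
cv2.imwrite("pics/c7.png",cv2.resize(s[180:310,230:360],(600,600),interpolation=2)[:,:,::-1])
E
```

```text
[0.57998461 0.00484349 0.10110655] [-2.31285776  1.27167421 11.36419404]
```

View pics/c7.png

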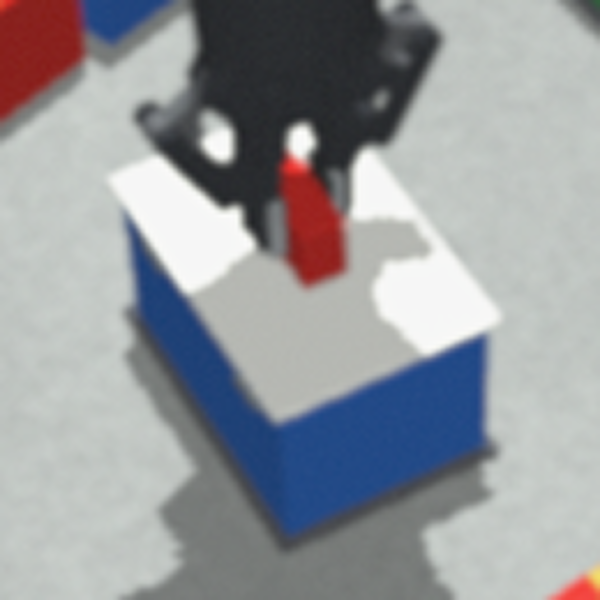

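Lid sits square on the catches, about 10 mm proud all round as expected. Releasing and rising, then shutting the fingers to press.

Call:
{"name": "carry_out", "arguments": {
  "moves": [10,0,0,0.2,0,60,0,0,0,0,70,0,0,0,0,70,0,0,0,0,70,0,0,1,0,70,0,0,1.5,0,70,0,0,1.5,0,70,0,0,1.5,0,0,0,0,0,0,0,0,0,0,0]
}}

```text
clock: 22.65
position: [0.5796, 0.0054, 0.1566]
ee_rot: [0.0, 0.988, -0.155, 0.0]
contact_force: [-0.2, 0.7, -0.2]
width: 0.0319
```

Call:
{"name": "carry_out", "arguments": {
  "moves": [0,1.43,-0.46,0,0,0,1.43,-0.46,0,0,0,1.43,-0.46,0,0,0,1.43,-0.46,0,0,0,0,0,-1,0,0,0,0,-1,0,0,0,0,-1,0,0,0,0,-1,0,0,0,0,-0.6,0,0,0,0,0,0]
}}

```text
clock: 23.65
position: [0.6356, -0.0128, 0.109]
ee_rot: [0.0, 0.988, -0.155, -0.001]
contact_force: [-0.6, 0.2, 0.2]
width: -0.0
```

Call:
{"name": "carry_out", "arguments": {
  "moves": [0,0,0,-0.6,0,0,0,0,-0.5,0,0,0,0,-0.3,0,0,0,0,-0.2,0,0,0,0,-0.2,0,0,0,0,-0.2,0,0,0,0,-0.1,0,0,0,0,-0.1,0,0,0,0,0,0,0,0,0,0,0]
}}

```text
clock: 24.65
position: [0.6382, -0.0131, 0.0903]
ee_rot: [-0.0, 0.988, -0.155, 0.002]
contact_force: [-0.0, 0.8, 6.3]
width: -0.0001
```

Call:
{"name": "carry_out", "arguments": {
  "moves": [0,0,0,-0.1,0,0,0,0,-0.1,0,0,0,0,-0.1,0,0,0,0,-0.1,0,0,0,0,-0.1,0,0,0,0,-0.1,0,0,0,0,0,0,0,0,0,0,0,0,0,0,0,0,0,0,0,0,0]
}}

```text
clock: 25.65
position: [0.6382, -0.0133, 0.0855]
ee_rot: [0.0, 0.988, -0.155, 0.002]
contact_force: [-1.7, -0.5, 12.8]
width: 0.0001
```

Call:
{"name": "carry_out", "arguments": {
  "moves": [0,0,0,-0.1,0,0,0,0,-0.1,0,0,0,0,-0.1,0,0,0,0,-0.1,0,0,0,0,0,0,0,0,0,0,0,0,0,0,0,0,0,0,0,0,0,0,0,0,0,0,0,0,0,0,0]
}}

```text
clock: 26.65
position: [0.6383, -0.0133, 0.0852]
ee_rot: [0.0, 0.988, -0.155, 0.003]
contact_force: [-7.3, 0.7, 30.9]
width: -0.0
```

+x end is solid at 85 mm with 31 N, so it is home. Going to the other end.

Call:
{"name": "carry_out", "arguments": {
  "moves": [0,0,0,1,0,0,0,0,2,0,0,0,0,2.2,0,0,0,0,2.5,0,0,-2.28,0.74,0,0,0,-2.28,0.74,0,0,0,-2.28,0.74,0,0,0,-2.28,0.74,0,0,0,-2.28,0.74,0,0,0,0,0,0,0]
}}

```text
clock: 27.65
position: [0.5192, 0.025, 0.1552]
ee_rot: [-0.0, 0.988, -0.155, -0.002]
contact_force: [0.0, 0.9, 0.3]
width: -0.0
```

Call:
{"name": "carry_out", "arguments": {
  "moves": [0,0,0,-1.5,0,0,0,0,-1.5,0,0,0,0,-1,0,0,0,0,-0.8,0,0,0,0,-0.6,0,0,0,0,-0.4,0,0,0,0,-0.3,0,0,0,0,-0.3,0,0,0,0,-0.2,0,0,0,0,0,0]
}}

```text
clock: 28.65
position: [0.5223, 0.0243, 0.0899]
ee_rot: [-0.0, 0.988, -0.155, -0.0]
contact_force: [-1.8, 0.9, 4.3]
width: 0.0002
```

Call:
{"name": "carry_out", "arguments": {
  "moves": [0,0,0,-0.2,0,0,0,0,-0.1,0,0,0,0,-0.1,0,0,0,0,-0.1,0,0,0,0,-0.1,0,0,0,0,-0.1,0,0,0,0,-0.1,0,0,0,0,0,0,0,0,0,0,0,0,0,0,0,0]
}}

```text
clock: 29.65
position: [0.5234, 0.0237, 0.084]
ee_rot: [0.0, 0.988, -0.155, 0.001]
contact_force: [-4.9, -0.1, 19.4]
width: 0.0005
```

Call:
{"name": "carry_out", "arguments": {
  "moves": [0,0,0,-0.1,0,0,0,0,-0.1,0,0,0,0,-0.1,0,0,0,0,0,0,0,0,0,0,0,0,0,0,0,0,0,0,0,0,0,0,0,0,0,0,0,0,0,0,0,0,0,0,0,0]
}}

```text
clock: 30.65
position: [0.5234, 0.0238, 0.0839]
ee_rot: [0.0, 0.988, -0.155, 0.002]
contact_force: [-10.2, 0.8, 38.6]
width: 0.0003
```

Call:
{"name": "carry_out", "arguments": {
  "moves": [0,0,0,1,0,0,0,0,2,0,0,0,0,2,0,0,0,0,3,0,0,0,0,3,0,0,-3,-3,2,0,0,-3,-3,1,0,0,-3,-3,0,0,0,-3,-3,0,0,0,-2,-3,0,0]
}}

```text
clock: 31.65
position: [0.3808, -0.1268, 0.2183]
ee_rot: [0.0, 0.988, -0.155, -0.0]
contact_force: [0.3, -0.7, 0.5]
width: 0.0002
```

```bash
python3 - <<'E'
from meas import *
t=snap("top","t8"); s=snap("side","s8"); print(manip.get_state()["position"],manip.get_state()["contact_force"])
H=hsv(t); wh=cv2.inRange(H,(0,0,165),(180,60,255)); print("lid",rect(big(wh,(255,145,375,290)),"top",.084))
a=np.hstack([cv2.resize(t[140:290,240:390],(400,400),interpolation=2),cv2.resize(s[140:320,250:430],(400,400),interpolation=2)])
cv2.imwrite("pics/c8.png",a[:,:,::-1])
E
```

```text
[ 0.3806604  -0.12895001  0.2183085 ] [0.8314302  0.44620773 0.58094888]
lid (array([580.6,   4.4]), array([105.4, 156.3]), 2.83)
```

View pics/c8.png

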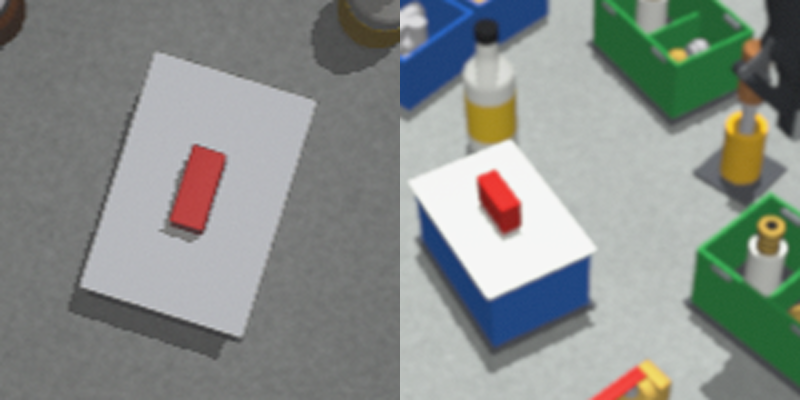

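Lid fully on the tub, centred (580.6,4.4 against tub 579.5,4.8) and in line (2.830 against 2.829). I'll check the corner heights by two-view triangulation.

```bash
python3 - <<'E'
from meas import *
np.set_printoptions(precision=1,suppress=True)
Q={}
for n,f,lo,b in(("top","t8",(0,0,165),(255,145,375,290)),("side","s8",(0,0,205),(245,195,345,280))):
    im=cv2.imread(f"pics/{f}.png")[:,:,::-1].copy(); c=big(cv2.inRange(hsv(im),lo,(180,60,255)),b)
    h=cv2.convexHull(c.reshape(-1,1,2)); q=cv2.approxPolyN(h,4,ensure_convex=True).reshape(-1,2).astype(float) ; Q[n]=q; print(n,q.tolist())
for u in Q["top"]:
    g=proj("side",onz("top",*u,.084)); v=min(Q["side"],key=lambda w:np.linalg.norm(w-g)); print(u,v-g,*tri(u,v))
E
```

```text
top [[358.0, 177.0], [330.0, 266.0], [270.0, 247.0], [298.0, 159.0]]
side [[339.0, 252.0], [289.0, 274.0], [251.0, 220.0], [300.0, 202.0]]
[358. 177.] [ 1.  -0.1] [638.6 -70.7  84.7] 2.1091410983683203
[330. 266.] [1.4 0.7] [488.8 -22.7  82. ] 2.800859303188859
[270. 247.] [-0.8  1.3] [523.   79.3  80.1] 1.3419324022251506
[298. 159.] [-2.9 -0.9] [672.8  33.   86.2] 6.167135265823114
```

Camera heights average about 83 mm (84 expected) with ±2–3 mm noise, hinting at a slightly high +x end. I'll re-press and probe that end by touch.

Call:
{"name": "carry_out", "arguments": {
  "moves": [0,3.2,1.4,0,0,0,3.2,1.4,0,0,0,3.2,1.4,0,0,0,3.2,1.4,0,0,0,3.2,1.4,0,0,0,3.2,1.4,0,0,0,3.2,1.4,0,0,0,3,1.4,0,0,0,0,0,-3,0,0,0,0,-3,0]
}}

```text
clock: 32.75
position: [0.6391, -0.0126, 0.1574]
ee_rot: [-0.0, 0.988, -0.154, 0.001]
contact_force: [0.1, -0.1, -0.3]
width: -0.0001
```

Call:
{"name": "carry_out", "arguments": {
  "moves": [0,0,0,-3,0,0,0,0,-2,0,0,0,0,-1,0,0,0,0,-0.5,0,0,0,0,-0.3,0,0,0,0,-0.2,0,0,0,0,-0.2,0,0,0,0,-0.2,0,0,0,0,-0.1,0,0,0,0,0,0]
}}

```text
clock: 33.75
position: [0.637, -0.0141, 0.0841]
ee_rot: [0.0, 0.988, -0.155, 0.0]
contact_force: [0.1, -0.6, 2.7]
width: 0.0
```

Call:
{"name": "carry_out", "arguments": {
  "moves": [0,0,0,-0.2,0,0,0,0,-0.2,0,0,0,0,-0.2,0,0,0,0,0,0,0,0,0,0,0,0,0,0,0,0,0,0,0,0,0,0,0,0,0,0,0,0,0,0,0,0,0,0,0,0]
}}

```text
clock: 34.75
position: [0.637, -0.0141, 0.0839]
ee_rot: [0.0, 0.988, -0.155, 0.002]
contact_force: [-8.3, 0.8, 30.7]
width: -0.0
```

Call:
{"name": "carry_out", "arguments": {
  "moves": [0,0,0,1,0,0,0,0,2,0,0,0,0,3,0,0,0,0,3,0,0,0,0,3,0,0,0,0,3,0,0,-1,0,0,0,0,0,0,0,0,0,0,0,0,0,0,0,0,0,0]
}}

```text
clock: 35.75
position: [0.6261, -0.0139, 0.2257]
ee_rot: [0.0, 0.988, -0.155, -0.001]
contact_force: [-0.4, -1.0, -0.3]
width: -0.0001
```

```bash
python3 - <<'E'
from meas import *
s=snap("side","s9"); S=hsv(s)
r=cv2.minAreaRect(big(cv2.inRange(S,(3,80,40),(14,255,210)),(390,140,430,215))); print("rod",r)
print(big(cv2.inRange(S,(0,0,205),(180,60,255)),(245,195,345,280)).mean(0))
q=manip.get_state(); print(q["clock"],q["position"],q["contact_force"])
print(manip.sign_off())
E
```

```text
rod ((409.1662292480469, 171.94729614257812), (11.333281517028809, 28.749101638793945), 8.972626686096191)
[296.54545455 229.79220779]
35.8 [ 0.6262374  -0.01395355  0.2258109 ] [-0.32504587  0.20876203 -0.94831046]
the job is handed in; nothing more can be done
None
```

I tamped the bushings to the bottom of the tube, put the rod back in its holder, snapped the lid onto the blue tub, and handed the job in at 35.8 s. Hand-in gives no verdict, so this rests on my own checks:

- **Bushings:** the push stopped dead, with the force rising to 17 N and no further travel. I didn't look at them again after that.
- **Rod:** it stands upright in the holder, at the same place in the side picture as at the start.
- **Lid level:** both ends are solid at 83.9 mm under 31–39 N, against 84 mm for flush.
- **Lid position:** it is within about 1.5 mm of the tub's centre and 0.001 rad of in line, from the top view.
- **Bystanders:** the arm stayed clear of the jar, flask and valve, and I saw no sign that they moved. I did not re-measure them at the end.

**One check disagreed:** heights from the two cameras, taken before the last press on the +x end, put that end about 4 mm higher. One corner fitted badly (6 mm ray miss). I trusted the touch readings, which found both ends equal; the camera heights were not repeated after that press.

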